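Check the red air tank with the push-on pressure gauge

ROBOT

A 6-joint arm with a two-finger parallel gripper is mounted at the origin on the work surface. World frame = base frame: x ahead of the robot, y to its left, z up, the work surface at z = 0. Lengths are in m, angles in degrees, forces in N, time in s.
With the tool pointing down it reaches from about 0.3 to 0.875 m from the base axis. Payload 6.4 kg.
Tool frame: the origin (TCP) lies at the very end of the fingers, on their centre line; the grasp point (between the pads) lies env.grasp_offset behind it (env.grasp_offset is the distance from the TCP to the grasp point, in m); z points along the fingers, y is the direction in which the jaws open and shut (so a half turn about z gives the same grasp; the last joint's range is limited). The gripper opens to 88 mm and grips with 3 to 60 N. Pads are 18 mm wide; open, the fingers measure 123 mm over their backs; the gripper's body (75 mm by 187 mm) begins 45 mm behind the grasp point.
Start: joints at [60.086, 10.359, 92.074, -0, 77.567, -11.82], TCP at [0.179, 0.547, 0.239] pointing down, gripper open.
Joint ranges: [-171.53, 171.53], [-51.25, 118.39], [17.06, 147.69], [-65.23, 245.23], [0, 150.52], [-178.68, 178.68]. Speed limits (degrees/s): [147.25, 147.25, 172.46, 180, 180, 180].

INTERFACE

Orientations are given as [roll, pitch, yaw] about the fixed x, y, z axes, in that order (R = Rz(yaw) Ry(pitch) Rx(roll)).
In Python, from rig import env gives the robot as it stands.
- The arm moves only by the tool move_arm, never from a script. Its argument "motion" is text: rows parted by semicolons, each of 7 numbers parted by spaces: the shift along the tool's x, y, z in m, then the turn, a rotation vector about the tool's x, y, z in rad, then the finger opening in m, from 0 to 0.0881. A call has 1 to 20 rows; each row is the pose to reach, as a shift and turn from the pose measured when the call began, along the tool's axes at that moment; what a row does not reach only later rows make up. A row lasts 1/8 s, in which the tool goes at most 62.5 mm and 10.7 degrees, less where a joint would pass 70% of its speed; a pose out of reach is approached as far as the arm can. A call with a gripper value outside its range is refused whole. The fingers move at their own pace and stop on an object; "squeeze" is the grip in N (left out, the last holds). Time passes only in rows, so rows that repeat a pose let the fingers close. It gives the time, the measured TCP pose, the force and the opening at its end, in the units of the state.
- env.read_state(): the state, without advancing time (a new reading comes with each control period).
- env.camera(name): name is "side" or "top" or "wrist"; returns (picture, depth): 400x640x3 uint8, blue, green, red; 400x640 float32, m along the optical axis (not along the pixel's ray), 0 where there is no reading.
- env.camera_params(name): a dict with "camera_matrix" (3x3 intrinsics, pixels), "cam_to_world" (4x4, takes a point from camera to world coordinates). Camera axes: x right, y up, looking along -z (the intrinsics and any distortion apply to the point x, -y, -z); pixel columns grow to the right and rows downward; lengths in m; the calibration is good to about 2 mm. The wrist camera is an equidistant fisheye: a pixel r from the principal point sees the ray r / f radians off the axis. A picture is of the moment at which its call begins: read the wrist's pose just before it. camera_params takes no time and is no camera call; for the wrist camera it gives the pose at the moment of the call.
- env.finish_job(): hands the job in, once; it reports no verdict.
Trained networks look in the newest picture that a camera, given by its name, has taken for a name from the list of things; names that differ only in an ending like _2 or _b are one class to them, and where a whole thing is asked for, a point or a joint stands for the part that bears it (a point fixed in the world has none). Each returns a list of dicts, best first, with "confidence" (0 to 1); they miss things now and then, are a little off and sometimes report something else, mostly with a low value. They report only what shows in the picture. A call takes as long as a camera call. They do not tell look-alikes from the thing itself.
- env.regions_of(target, camera): "mask" (400x640 bool, what is visible of it) and "extent" ([left, top, right, bottom] in pixels, round what is visible of it).
The state is a dict: "time_s": time; "joint_pos": joint angles; "qd": joint speeds; "joint_efforts": joint torques, N m; "ee_pos": TCP position; "tool_rot": TCP orientation; "force": force on the tool from outside, world axes, zero at the start; "torque": the same for the moment, N m; "finger_gap": opening from 0.0 (shut) to 1.0 (fully open).
Only numpy, scipy, OpenCV 4.12 (cv2) and the standard library are available. Lean on these libraries where they do the work, as an engineer would, in place of code of your own. Each camera call takes 0.05 s, during which the arm holds its last target.

TASK

Take the pressure gauge by its black grip, press it from above fully home onto the valve of the red air tank and hold it there for about two seconds so that the indicator rod comes out and can be read. Then lift it off and set it down gently, upright and wholly on its round pad, leaving the red tank standing where it was.

Things in the scene. Friction and masses are not known exactly. Their poses are not given: they have to be found in the camera images.
- gauge: Push-on gauge, 0.3 kg, upright on its pad; origin: centre of foot's underside, z up. Aluminium bell, 46 mm outside, 28 mm inside diameter, open below, 50 mm high, cone to 64 mm, then round black grip, 30 mm diameter, 64-114 mm up: hold here, from any side. Steel barrel 16 mm thick sticks out along +x at 46 mm height to 89 mm from the axis, at first roughly away from the robot; rod in its end.
- gauge_rod (a joint): How far the white indicator rod with red tip stands out of the gauge's barrel, m: 0 in, 0.034 at most. It comes out while a valve pin pushes up the sprung rubber disc inside the bell (26 mm wide, 8 mm above the rim) and springs back when the gauge is lifted off. Fully home on the red tank it reads about 0.022.
- tank_red: Red round air tank, loose, 0.75 kg, 86 mm diameter; origin: centre of underside, z up. On top a flat steel seat (68 mm wide, 70 mm up); in its middle the brass valve: stem 12 mm thick to 82 mm, sprung pin 7 mm thick to 110 mm height. Home: bell rim rests on the seat, gauge origin 70 mm above tank origin. The pin resists with up to 9 N before that. Like tanks in blue and yellow are not to be used.
- pad: The gauge's flat round pad, white with a grey top, 100 mm diameter, 4 mm thick, fixed to the table; origin at the centre of its underside.
Mind the look-alikes: they are no part of the job. Of the things that look like the gauge, the larger one is meant. Of the things shaped like the pad, the white one is meant.

How it is judged (in metres and radians):
On the way:
1. the gauge is pressed home on the red tank's valve and its rod is held out for a second (horizontal distance between gauge and tank_red below 0.012 m and z of gauge in the frame of tank_red between 0.064 and 0.076 m and angle between gauge's own z axis and vertical below 0.18 rad and value of joint gauge_rod above 0.018 m), for 1 s.
At the end, for the whole second after the job is handed in: The gauge stands upright (within 6 degrees) and at rest on its pad, its foot wholly on it (axis within 27 mm of the pad's centre), rod back in (under 4 mm); the red tank stands upright within 40 mm of where it was (horizontal distance between gauge and pad below 0.027 m and height (world z) of gauge below 0.01 m and angle between each of gauge, tank_red's own z axis and vertical below 0.1 rad and linear speed of gauge below 0.02 m/s and value of joint gauge_rod below 0.004 m and distance of tank_red from where it was at the start of the episode below 0.04 m); the robot touches nothing.
It fails at once if the red tank is tipped by more than 17 degrees (angle between tank_red's own z axis and vertical above 0.3 rad).
It fails at once if the gauge is dropped or knocked: it moves faster than 0.5 m/s with no finger touching it (linear speed of gauge above 0.5 m/s and contact force between the fingers and gauge below 0.01 N).
It also fails if it takes over 48 s, if anything falls off the work surface, if the arm or the gripper's body presses on something with over 40 N, if the wrist force passes 120 N, or if a joint passes its speed limit or range.

## Working session

There is one attempt and no reset: what is moved stays moved. The work goes in short steps, Python scripts to look and compute and a tool call to move; the robot and the scene stay as the last step left them, time stands still between calls to the robot, and variables do not carry over. Pictures are saved under pics/ and viewed, and the job is handed in when it is done.

Besides the shell and the picture viewer there is one more tool, called as a command line: name --argument value ..., lists and objects as JSON in quotes. move_arm: Moves the arm, as the interface text tells. Its arguments: {"type":"object","properties":{"motion":{"type":"string"},"squeeze":{"type":"number"}},"required":["motion"]}

```bash
ls; mkdir -p pics; python3 - <<'E'
from rig import env
import cv2,numpy as np
print(env.read_state(), env.grasp_offset)
for n in("side","top","wrist"):
    p=env.camera_params(n); print(n,np.round(p["camera_matrix"],2).tolist(),np.round(p["cam_to_world"],3).tolist(),[k for k in p])
    im,d=env.camera(n); cv2.imwrite(f"pics/{n}0.png",im); np.save(f"pics/{n}0.npy",d)
E
```

```text
pics
{'time_s': 0.0, 'joint_pos': array([ 6.00842096e+01,  1.04005137e+01,  9.21296731e+01, -7.75329527e-04,
        7.75663747e+01, -1.18199623e+01]), 'qd': array([ 0.04397779, -0.03347364, -0.05862861,  0.02568706,  0.03043571,
       -0.0769008 ]), 'joint_efforts': array([-3.92253642e-04, -4.33885932e+01, -3.41838062e+01,  7.00819865e-02,
        3.86920036e-02, -1.41468026e-04]), 'ee_pos': array([0.17832254, 0.54610801, 0.23784039]), 'tool_rot': array([-1.79905331e+02, -1.90385572e-02,  1.61904324e+02]), 'force': array([ 0.69703431, -0.95584192, -0.06237751]), 'torque': array([-0.02840174,  0.04814517, -0.08427971]), 'finger_gap': 1.0002376879060417} 0.0187
side [[402.64, 0.0, 321.78], [0.0, 402.64, 199.78], [0.0, 0.0, 1.0]] [[-0.884, 0.354, -0.305, 0.235], [-0.467, -0.681, 0.565, 0.518], [-0.008, 0.642, 0.767, 0.741], [0.0, 0.0, 0.0, 1.0]] ['camera_matrix', 'cam_to_world']
top [[373.02, 0.0, 316.86], [0.0, 373.02, 204.51], [0.0, 0.0, 1.0]] [[-0.027, 0.985, -0.169, 0.364], [-1.0, -0.027, 0.006, 0.019], [0.002, 0.169, 0.986, 0.743], [0.0, 0.0, 0.0, 1.0]] ['camera_matrix', 'cam_to_world']
wrist [[309.71, 0.0, 317.89], [0.0, 309.71, 200.08], [0.0, 0.0, 1.0]] [[0.311, -0.915, -0.256, 0.112], [0.95, 0.299, 0.086, 0.568], [-0.002, -0.27, 0.963, 0.383], [0.0, 0.0, 0.0, 1.0]] ['camera_matrix', 'cam_to_world']
```

View pics/side0.png

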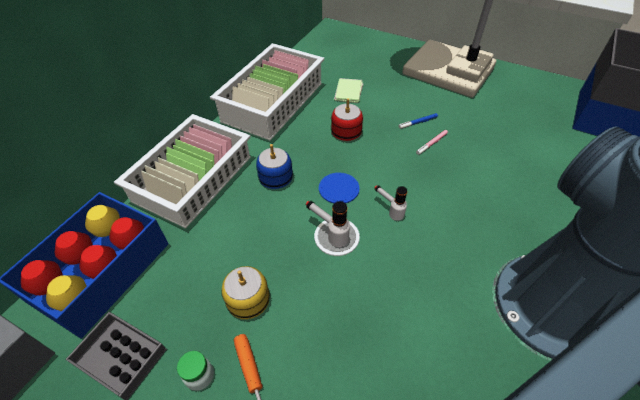

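View pics/top0.png

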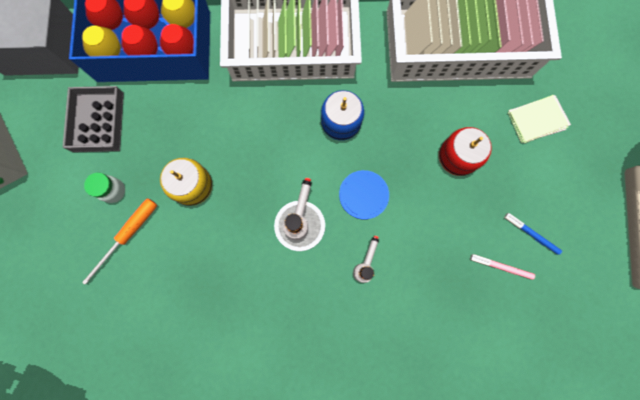

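View pics/wrist0.png

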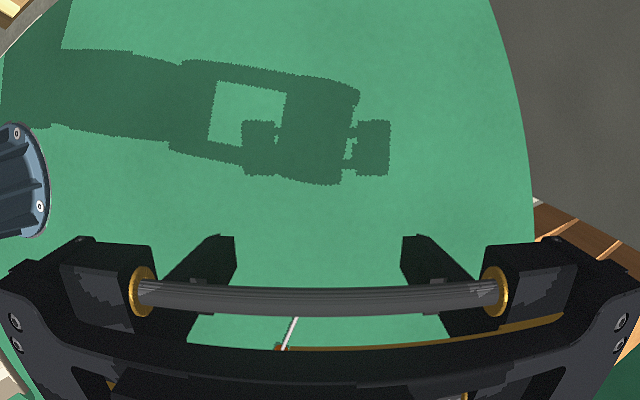

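The larger gauge stands on the white pad at top-view pixel (297,224). The red tank is at (466,150), and there's a smaller look-alike gauge at (366,270). Next I measure from depth.

```bash
cat >h.py <<'E'
import numpy as np,cv2
from rig import env
from scipy.optimize import least_squares
def cloud(d,p):
    K=p["camera_matrix"];T=p["cam_to_world"]
    v,u=np.mgrid[0:d.shape[0],0:d.shape[1]]
    P=np.stack([(u-K[0,2])/K[0,0]*d,-(v-K[1,2])/K[1,1]*d,-d],-1)
    return P@T[:3,:3].T+T[:3,3]
def circ(xy,r=None):
    c0=xy.mean(0)
    if r: f=lambda q:np.hypot(*(xy-q).T)-r; s=least_squares(f,c0,loss='soft_l1',f_scale=.002)
    else: f=lambda q:np.hypot(*(xy-q[:2]).T)-q[2]; s=least_squares(f,[*c0,.03],loss='soft_l1',f_scale=.002)
    return s.x,np.abs(s.fun).mean()
def proj(P,p):
    K=p["camera_matrix"];T=p["cam_to_world"]
    q=(np.asarray(P)-T[:3,3])@T[:3,:3]
    return np.stack([K[0,2]+K[0,0]*q[...,0]/-q[...,2],K[1,2]-K[1,1]*q[...,1]/-q[...,2]],-1)
E
python3 - <<'E'
from h import *
for n in("side","top"):
    im,d=env.camera(n);p=env.camera_params(n);W=cloud(d,p)
    print(n,"table z",np.median(W[(d>0)&(im[...,1]>im[...,2]+30)&(im[...,1]>im[...,0]+10)][:,2]))
    for t in("gauge","tank_red","pad"):
        for r in env.regions_of(t,n):
            m=r["mask"]&(d>0); P=W[m]; col=im[r["mask"]].mean(0).round()
            print(t,round(r["confidence"],2),r["extent"],"col",col,"med",P.mean(0).round(3),"z",np.percentile(P[:,2],[2,50,98]).round(3))
            if r["confidence"]<.3: continue
            if t=="gauge":
                for a,b in((.112,.125),(.07,.108),(.05,.064),(.0,.03)):
                    Q=P[(P[:,2]>a)&(P[:,2]<b)]
                    if len(Q)>8: print("  ",a,b,len(Q),Q.mean(0).round(4),"min",Q.min(0).round(3),"max",Q.max(0).round(3))
            if t=="tank_red":
                Q=P[(P[:,2]>.065)&(P[:,2]<.075)]; print("  seat",len(Q),Q.mean(0).round(4),(Q.min(0)+Q.max(0))[:2]/2,(Q.max(0)-Q.min(0)))
                Q=P[P[:,2]>.085]; print("  pin",len(Q),Q.mean(0).round(4) if len(Q) else'')
            if t=="pad": print("  ",(P.min(0)+P.max(0))[:2]/2,(P.max(0)-P.min(0)))
E
```

```text
side table z 0.0005508841962097444
gauge 0.91 [306.9, 202.8, 349.9, 244.6] col [ 94.  96. 100.] med [0.451 0.064 0.068] z [0.014 0.06  0.119]
   0.112 0.125 144 [0.4428 0.0609 0.1179] min [0.429 0.045 0.112] max [0.457 0.073 0.121]
   0.07 0.108 158 [0.4395 0.0687 0.0895] min [0.429 0.052 0.071] max [0.455 0.074 0.108]
   0.05 0.064 317 [0.4712 0.0568 0.0576] min [0.421 0.032 0.05 ] max [0.53  0.081 0.064]
   0.0 0.03 94 [0.4404 0.0719 0.0199] min [0.421 0.002 0.   ] max [0.495 0.083 0.03 ]
gauge 0.63 [374.5, 184.2, 408.1, 221.0] col [92. 95. 97.] med [ 0.364 -0.065  0.045] z [0.    0.042 0.089]
   0.07 0.108 120 [ 0.3546 -0.063   0.0839] min [ 0.344 -0.079  0.07 ] max [ 0.367 -0.054  0.091]
   0.05 0.064 47 [ 0.3538 -0.0588  0.056 ] min [ 0.343 -0.066  0.05 ] max [ 0.367 -0.054  0.064]
   0.0 0.03 133 [ 0.3554 -0.06    0.0149] min [ 0.338 -0.159  0.   ] max [ 0.421 -0.047  0.03 ]
tank_red 0.96 [330.5, 98.3, 361.2, 141.2] col [ 70.  73. 126.] med [ 0.576 -0.259  0.052] z [0.008 0.059 0.09 ]
  seat 352 [ 0.5816 -0.2714  0.0701] [ 0.58205723 -0.2737326 ] [0.0686981  0.07646943 0.009611
[... 1156 characters left out ...]
0.365 -0.057  0.064]
   0.0 0.03 28 [ 0.3626 -0.0678  0.0109] min [ 0.335 -0.094  0.   ] max [ 0.391 -0.051  0.03 ]
tank_red 0.8 [438.5, 126.7, 486.9, 175.1] col [126. 131. 178.] med [ 0.577 -0.268  0.06 ] z [0.008 0.069 0.086]
  seat 1097 [ 0.582  -0.276   0.0702] [ 0.5842382  -0.27648255] [0.0756635  0.07350774 0.00969696]
  pin 41 [ 0.583  -0.2775  0.1004]
pad 0.96 [274.2, 199.1, 324.8, 250.7] col [207. 208. 208.] med [0.446 0.048 0.005] z [0.002 0.005 0.008]
   [0.44922573 0.05185103] [0.09863304 0.09819303 0.06125031]
pad 0.88 [337.8, 170.8, 385.6, 218.1] col [248. 147.  80.] med [ 0.508 -0.08   0.005] z [0.002 0.005 0.008]
   [ 0.5085937  -0.07952076] [0.09784385 0.09760312 0.01002244]
```

```bash
cat >>h.py <<'E'
from scipy.spatial.transform import Rotation as Ro
def shift(target,rpy=(180,0,162)):
    s=env.read_state(); R=Ro.from_euler('xyz',s["tool_rot"],degrees=True)
    Rt=Ro.from_euler('xyz',rpy,degrees=True)
    print("t",round(s["time_s"],2),"pos",s["ee_pos"].round(4),"rot",s["tool_rot"].round(2),"F",s["force"].round(1),"gap",round(s["finger_gap"],3))
    print("shift",R.inv().apply(np.array(target)-s["ee_pos"]).round(4),"turn",(R.inv()*Rt).as_rotvec().round(4))
E
python3 - <<'E'
from h import *
im,d=env.camera("top");p=env.camera_params("top");W=cloud(d,p)
# tank seat: white-ish pixels at z~.07
r=env.regions_of("tank_red","top")[0];
box=np.zeros(d.shape,bool);x0,y0,x1,y1=map(int,r["extent"]);box[y0:y1,x0:x1]=1
sat=im.max(-1).astype(int)-im.min(-1)
m=(box&(sat<40)&(abs(W[...,2]-.07)<.006)).astype(np.uint8)
c=max(cv2.findContours(m,0,1)[0],key=cv2.contourArea);(e,ax,an)=cv2.fitEllipse(cv2.convexHull(c))
print("seat ellipse px",e,ax)
def ray(px,z):
    K=p["camera_matrix"];T=p["cam_to_world"]
    q=T[:3,:3]@np.array([(px[0]-K[0,2])/K[0,0],-(px[1]-K[1,2])/K[1,1],-1]);return T[:3,3]+q*(z-T[2,3])/q[2]
print("seat ctr",ray(e,.07))
# gauge top
m=((W[...,2]>.113)&(W[...,2]<.125));ys,xs=np.where(m[:,250:330]);print("gauge top",ray((xs.mean()+250,ys.mean()),.118),len(xs))
shift((.443,.058,.2))
E
```

```text
seat ellipse px (471.6192626953125, 145.1278533935547) (33.687705993652344, 36.040225982666016)
seat ctr [ 0.58424565 -0.27962765  0.07      ]
gauge top [0.44190816 0.056708   0.118     ] 255
t 0.65 pos [0.1786 0.5466 0.2387] rot [180.    -0.   161.91] F [-0.8 -0.3  0.5] gap 0.999
shift [-0.4031 -0.3823  0.0387] turn [ 0.     -0.     -0.0016]
```

move_arm --motion "-0.01 -0.01 0 0 0 0 0.088; -0.03 -0.03 0 0 0 0 0.088; -0.06 -0.058 0 0 0 0 0.088; -0.095 -0.09 0.005 0 0 0 0.088; -0.13 -0.124 0.01 0 0 0 0.088; -0.168 -0.16 0.015 0 0 0 0.088; -0.206 -0.196 0.02 0 0 0 0.088; -0.244 -0.232 0.025 0 0 0 0.088; -0.282 -0.268 0.03 0 0 0 0.088; -0.32 -0.304 0.035 0 0 0 0.088; -0.353 -0.335 0.038 0 0 0 0.088; -0.38 -0.36 0.038 0 0 0 0.088; -0.397 -0.376 0.038 0 0 0 0.088; -0.403 -0.382 0.038 0 0 0 0.088; -0.403 -0.382 0.038 0 0 0 0.088; -0.403 -0.382 0.038 0 0 0 0.088" --squeeze 40

```text
time_s: 2.65
ee_pos: [0.4424, 0.059, 0.2006]
tool_rot: [180.0, -0.0, 162.0]
force: [-0.5, -0.7, 0.6]
finger_gap: 1.005
```

```bash
python3 - <<'E'
from h import *
shift((.4425,.058,.076))
im,d=env.camera("wrist");cv2.imwrite("pics/w1.png",im)
im,d=env.camera("side");cv2.imwrite("pics/s1.png",im)
E
```

```text
t 2.65 pos [0.4424 0.059  0.2006] rot [ 1.7999e+02 -2.0000e-02  1.6195e+02] F [-0.5 -0.7  0.6] gap 1.005
shift [-0.0004 -0.0009  0.1246] turn [ 0.0001 -0.0004 -0.0008]
```

View pics/w1.png

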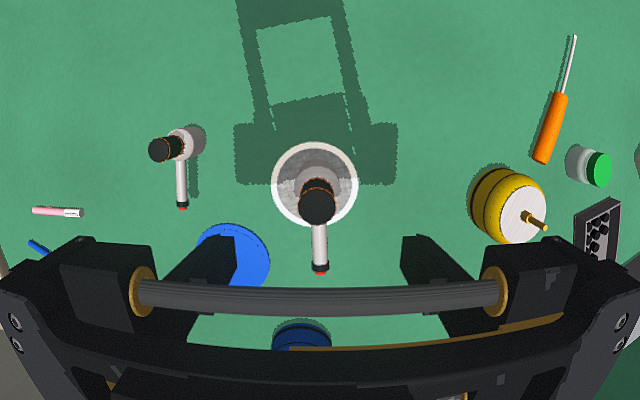

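View pics/s1.png

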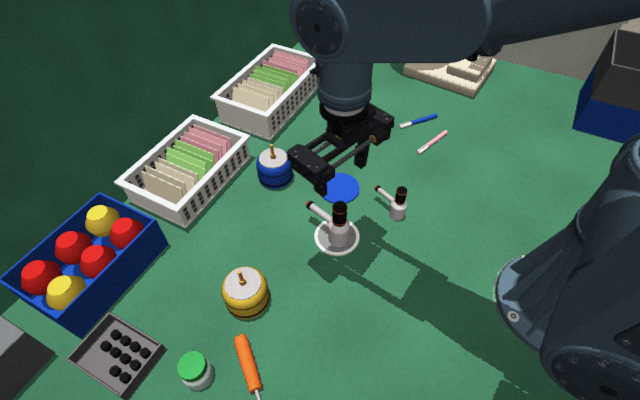

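The wrist view shows the gauge grip at (318,202), centred between the fingers, with the barrel pointing along tool x. I'll descend.

move_arm --motion "0 -0.001 0.015 0 0 0 0.088; 0 -0.001 0.035 0 0 0 0.088; 0 -0.001 0.06 0 0 0 0.088; 0 -0.001 0.085 0 0 0 0.088; 0 -0.001 0.105 0 0 0 0.088; 0 -0.001 0.118 0 0 0 0.088; 0 -0.001 0.124 0 0 0 0.088; 0 -0.001 0.1245 0 0 0 0.088; 0 -0.001 0.1245 0 0 0 0.06; 0 -0.001 0.1245 0 0 0 0.045; 0 -0.001 0.1245 0 0 0 0.036; 0 -0.001 0.1245 0 0 0 0.03; 0 -0.001 0.1245 0 0 0 0.02; 0 -0.001 0.1245 0 0 0 0.02; 0 -0.001 0.1245 0 0 0 0.02" --squeeze 45

```text
time_s: 4.62
ee_pos: [0.4422, 0.0581, 0.0762]
tool_rot: [-180.0, -0.0, 162.0]
force: [-0.9, -1.7, 0.0]
finger_gap: 0.329
```

```bash
python3 - <<'E'
from h import *
shift((.4425,.058,.226))
im,d=env.camera("wrist");cv2.imwrite("pics/w2.png",im)
E
```

```text
t 4.62 pos [0.4422 0.0581 0.0762] rot [-1.8000e+02 -1.0000e-02  1.6198e+02] F [-0.9 -1.7  0. ] gap 0.329
shift [-0.0002  0.     -0.1498] turn [-0.0001 -0.0001 -0.0003]
```

View pics/w2.png

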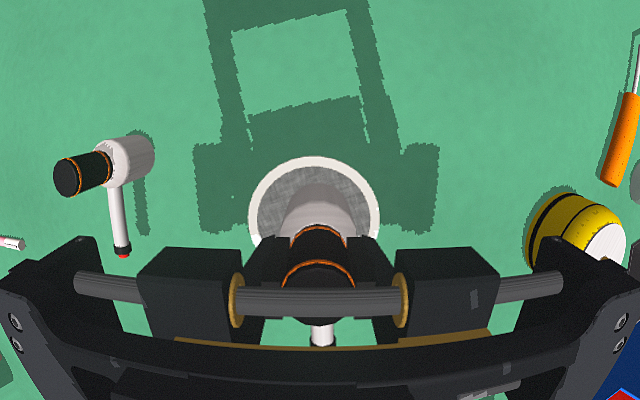

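The opening is 29 mm, so the 30 mm grip is held. It sits between the pads at (318,275). Now I lift.

move_arm --motion "0 0 -0.003 0 0 0 0.02; 0 0 -0.01 0 0 0 0.02; 0 0 -0.025 0 0 0 0.02; 0 0 -0.045 0 0 0 0.02; 0 0 -0.07 0 0 0 0.02; 0 0 -0.095 0 0 0 0.02; 0 0 -0.12 0 0 0 0.02; 0 0 -0.138 0 0 0 0.02; 0 0 -0.147 0 0 0 0.02; 0 0 -0.15 0 0 0 0.02; 0 0 -0.15 0 0 0 0.02"

```text
time_s: 6.05
ee_pos: [0.442, 0.0581, 0.2259]
tool_rot: [-180.0, -0.0, 162.0]
force: [-0.5, -0.4, -3.2]
finger_gap: 0.328
```

```bash
python3 - <<'E'
from h import *
shift((.584,-.278,.226))
for n in("top","side"):
    im,d=env.camera(n);p=env.camera_params(n);cv2.imwrite(f"pics/{n}3.png",im);W=cloud(d,p)
    for r in env.regions_of("tank_red",n)[:1]+env.regions_of("pad",n)[:2]:
        P=W[r["mask"]&(d>0)];print(n,r["confidence"],r["extent"],((P.min(0)+P.max(0))/2).round(4),(P.max(0)-P.min(0)).round(3))
E
```

```text
t 6.05 pos [0.442  0.0581 0.2259] rot [-1.7999e+02 -4.0000e-02  1.6198e+02] F [-0.5 -0.4 -3.2] gap 0.328
shift [-2.390e-01 -2.757e-01 -2.000e-04] turn [-0.0001 -0.0008 -0.0003]
top 0.72 [436.9, 127.7, 486.7, 172.9] [ 0.5913 -0.2912  0.0557] [0.101 0.111 0.114]
top 0.56 [276.9, 230.2, 302.4, 250.0] [0.4225 0.0713 0.1499] [0.041 0.051 0.297]
side 0.91 [316.8, 219.9, 359.0, 259.7] [0.4513 0.0523 0.0038] [0.102 0.101 0.01 ]
side 0.65 [322.2, 176.4, 358.5, 202.3] [ 0.5099 -0.0755  0.0048] [0.098 0.094 0.008]
```

View pics/side3.png

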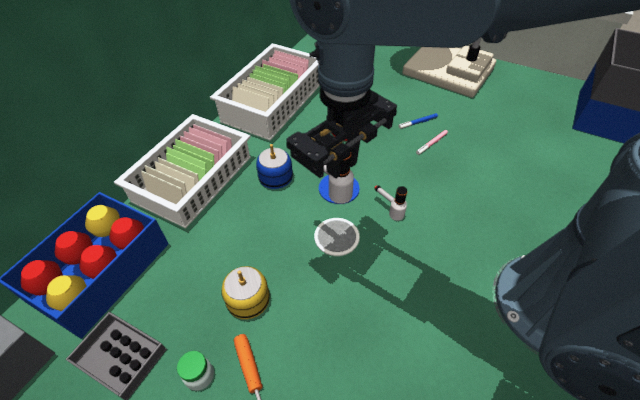

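The gauge hangs straight and the pad, centred near (0.451,0.053), is free. Next I move above the red tank.

move_arm --motion "-0.005 -0.006 0 0 0 0 0.02; -0.015 -0.017 0 0 0 0 0.02; -0.032 -0.037 0 0 0 0 0.02; -0.054 -0.062 0 0 0 0 0.02; -0.078 -0.09 0 0 0 0 0.02; -0.103 -0.119 0 0 0 0 0.02; -0.128 -0.148 0 0 0 0 0.02; -0.153 -0.177 0 0 0 0 0.02; -0.178 -0.205 0 0 0 0 0.02; -0.2 -0.231 0 0 0 0 0.02; -0.218 -0.252 0 0 0 0 0.02; -0.231 -0.267 0 0 0 0 0.02; -0.237 -0.274 0 0 0 0 0.02; -0.239 -0.2755 0 0 0 0 0.02; -0.239 -0.2755 0 0 0 0 0.02; -0.239 -0.2755 0 0 0 0 0.02"

```text
time_s: 8.35
ee_pos: [0.584, -0.2772, 0.2256]
tool_rot: [-180.0, -0.1, 162.0]
force: [0.6, -0.0, -3.0]
finger_gap: 0.329
```

```bash
python3 - <<'E'
from h import *
shift((.584,-.2775,.142))
for n in("top","side","wrist"):
    im,d=env.camera(n);p=env.camera_params(n);cv2.imwrite(f"pics/{n}4.png",im)
    if n=="wrist":continue
    W=cloud(d,p);print(n,proj([.584,-.2775,.07],p),proj([.584,-.2775,.15],p))
    m=(d>0)&(np.hypot(W[...,0]-.584,W[...,1]+.2775)<.08)
    for a,b in((.155,.165),(.165,.18),(.064,.076)):
        q=m&(W[...,2]>a)&(W[...,2]<b);P=W[q];print(a,len(P),((P.min(0)+P.max(0))/2).round(4) if len(P) else '')
    if n=="side":
        s=im[60:180,270:430];cv2.imwrite("pics/s4z.png",cv2.resize(s,None,fx=5,fy=5,interpolation=cv2.INTER_CUBIC)[:600,:800])
E
```

```text
t 8.35 pos [ 0.584  -0.2772  0.2256] rot [-1.7999e+02 -7.0000e-02  1.6202e+02] F [ 0.6 -0.  -3. ] gap 0.329
shift [-0.0002 -0.0003  0.0836] turn [-0.0001 -0.0012  0.0004]
top [470.50531252 145.28194789] [490.02253498 129.71923749]
0.155 83 [ 0.5799 -0.2722  0.1601]
0.165 153 [ 0.5798 -0.2731  0.1725]
0.064 1131 [ 0.5836 -0.2779  0.07  ]
side [347.24315272 111.40847276] [348.5444175  85.5535123]
0.155 59 [ 0.5834 -0.2683  0.1604]
0.165 99 [ 0.585  -0.2668  0.1725]
0.064 391 [ 0.5841 -0.274   0.0693]
```

View pics/s4z.png

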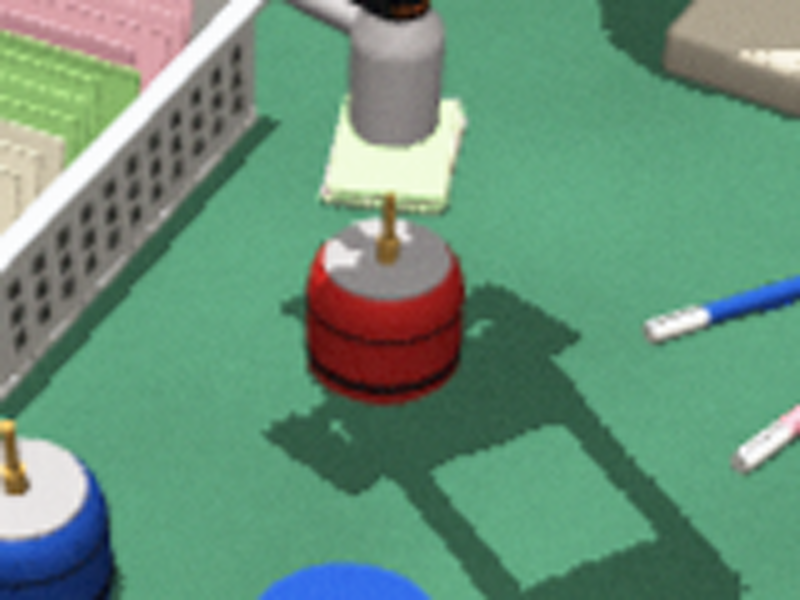

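View pics/wrist4.png

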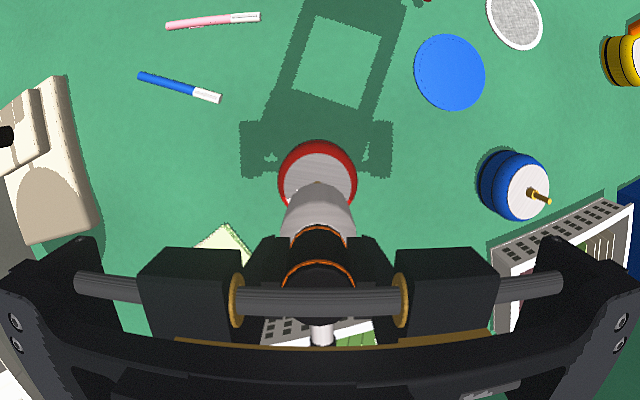

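View pics/top4.png

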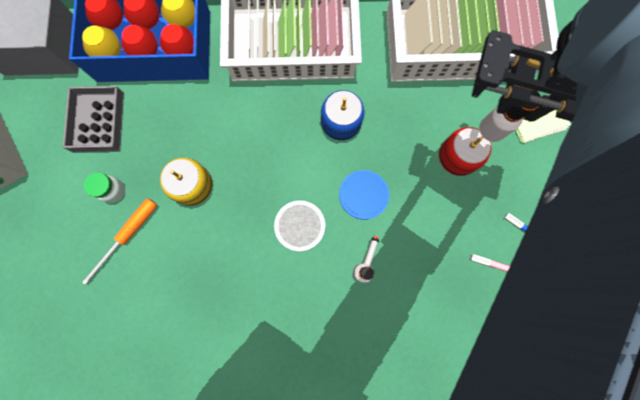

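The bell is aligned above the pin in both views: side zoom has the bell at 396 and the pin at 389, which matches the expected perspective shift. I'll descend to just before home.

move_arm --motion "0 0 0.006 0 0 0 0.02; 0 0 0.018 0 0 0 0.02; 0 0 0.03 0 0 0 0.02; 0 0 0.038 0 0 0 0.02; 0 0 0.044 0 0 0 0.02; 0 0 0.05 0 0 0 0.02; 0 0 0.055 0 0 0 0.02; 0 0 0.06 0 0 0 0.02; 0 0 0.065 0 0 0 0.02; 0 0 0.07 0 0 0 0.02; 0 0 0.074 0 0 0 0.02; 0 0 0.078 0 0 0 0.02; 0 0 0.08 0 0 0 0.02; 0 0 0.0815 0 0 0 0.02; 0 0 0.0815 0 0 0 0.02" --squeeze 55

```text
time_s: 10.38
ee_pos: [0.5842, -0.2775, 0.1444]
tool_rot: [-180.0, -0.0, 162.0]
force: [-0.8, 1.3, 4.4]
finger_gap: 0.328
```

```bash
python3 - <<'E'
from h import *
shift((.584,-.2775,.142))
im,d=env.camera("side")
s=im[50:170,270:430];cv2.imwrite("pics/s5z.png",cv2.resize(s,None,fx=5,fy=5,interpolation=cv2.INTER_CUBIC))
E
```

```text
t 10.38 pos [ 0.5842 -0.2775  0.1444] rot [-1.7997e+02 -2.0000e-02  1.6201e+02] F [-0.8  1.3  4.4] gap 0.328
shift [ 0.0002 -0.0001  0.0024] turn [-0.0005 -0.0004  0.0002]
```

View pics/s5z.png

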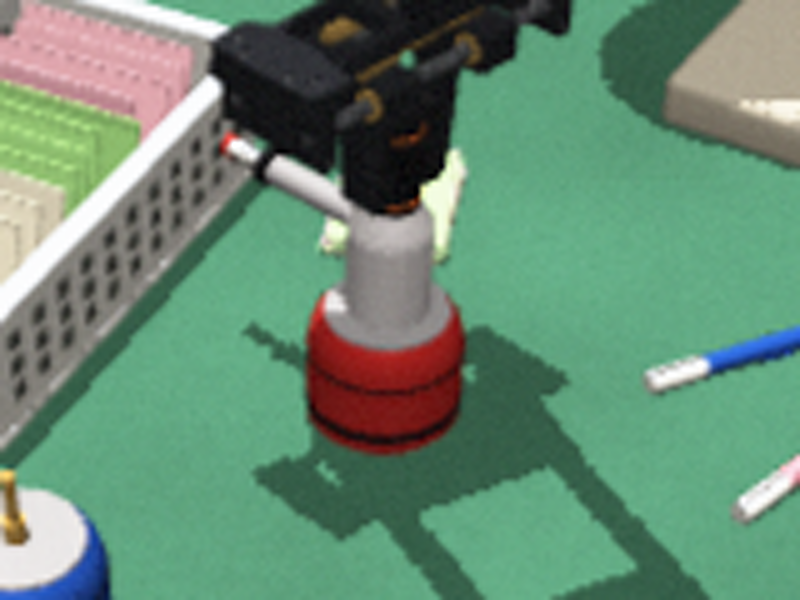

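The bell is almost on the seat and the rod is out at (235,148). The force is still only the spring's, so I press a little further and hold.

move_arm --motion "0 0 0.001 0 0 0 0.02; 0 0 0.002 0 0 0 0.02; 0 0 0.003 0 0 0 0.02; 0 0 0.0035 0 0 0 0.02; 0 0 0.0035 0 0 0 0.02; 0 0 0.0035 0 0 0 0.02"

```text
time_s: 11.18
ee_pos: [0.5845, -0.2776, 0.1423]
tool_rot: [-180.0, 0.0, 162.0]
force: [-2.6, 1.7, 10.5]
finger_gap: 0.323
```

```bash
python3 - <<'E'
from h import *
shift((.584,-.2775,.142))
im,d=env.camera("side");p=env.camera_params("side")
s=im[50:170,270:430];cv2.imwrite("pics/s6z.png",cv2.resize(s,None,fx=5,fy=5,interpolation=cv2.INTER_CUBIC))
W=cloud(d,p);print(W[79:82,314:320].round(3)[1])
E
```

```text
t 11.18 pos [ 0.5845 -0.2776  0.1423] rot [-1.7996e+02  2.0000e-02  1.6202e+02] F [-2.6  1.7 10.5] gap 0.323
shift [ 0.0005 -0.      0.0003] turn [-0.0007  0.0004  0.0004]
[[ 0.699 -0.306  0.114]
 [ 0.694 -0.303  0.118]
 [ 0.691 -0.302  0.119]
 [ 0.687 -0.302  0.12 ]
 [ 0.683 -0.3    0.123]
 [ 0.684 -0.306  0.119]]
```

View pics/s6z.png

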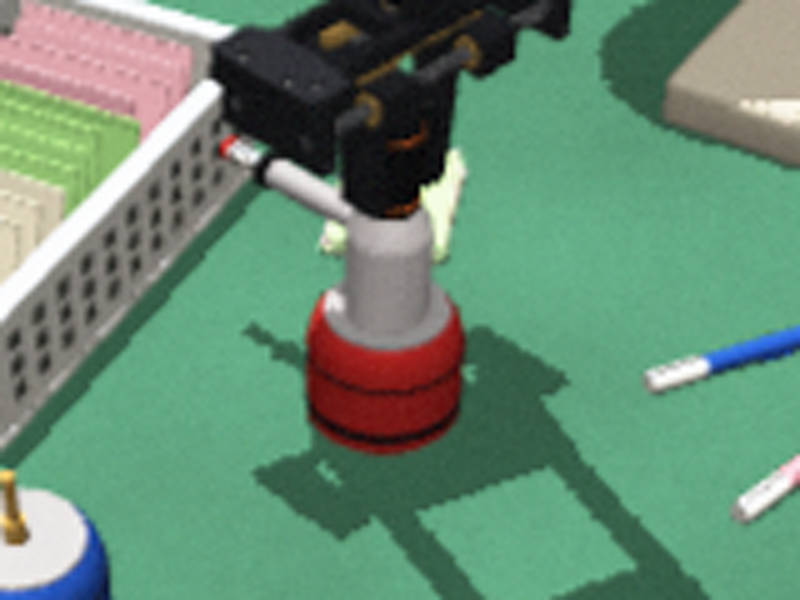

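```bash
python3 - <<'E'
from h import *
shift((.584,-.2775,.142))
for n in("side",):
    im,d=env.camera(n);p=env.camera_params(n);W=cloud(d,p)
    m=(d>0)&(W[...,2]>.03)&(W[...,0]>.6)&(W[...,0]<.85)&(abs(W[...,1]+.305)<.04)&(im.min(-1)>150)
    P=W[m];print("basket",len(P),np.percentile(P,[1,10,50,99],axis=0).round(3) if len(P) else '')
    print(proj([[.6735-.003,-.3055,.12],[.69,-.3115,.12],[.6845,-.309,.12]],p))
    print("rod",[(u,v,W[v,u].round(3).tolist(),im[v,u].tolist()) for v in range(77,84) for u in range(312,324) if im[v,u,2]>im[v,u,1]+50])
E
```

```text
t 11.22 pos [ 0.5844 -0.2776  0.1422] rot [-1.7996e+02  2.0000e-02  1.6202e+02] F [-2.7  1.2 10.6] gap 0.326
shift [ 0.0004 -0.      0.0002] turn [-0.0007  0.0003  0.0004]
basket 299 [[ 0.607 -0.343  0.064]
 [ 0.624 -0.321  0.079]
 [ 0.753 -0.286  0.089]
 [ 0.843 -0.265  0.126]]
[[323.23489581  81.08691914]
 [317.85523462  78.02831632]
 [319.2216348   79.03950718]]
rod [(315, 77, [0.695, -0.305, 0.125], [99, 104, 172]), (316, 77, [0.696, -0.312, 0.121], [60, 67, 175]), (317, 77, [0.755, -0.425, 0.038], [56, 61, 117]), (314, 78, [0.699, -0.306, 0.121], [72, 77, 164]), (315, 78, [0.695, -0.305, 0.122], [61, 66, 214]), (316, 78, [0.693, -0.307, 0.122], [84, 88, 190]), (314, 79, [0.7, -0.308, 0.116], [39, 43, 177]), (315, 79, [0.696, -0.306, 0.119], [118, 125, 224]), (314, 80, [0.698, -0.303, 0.116], [32, 33, 134]), (315, 80, [0.694, -0.303, 0.118], [123, 131, 186]), (317, 80, [0.69, -0.306, 0.117], [235, 237, 236]), (318, 80, [0.685, -0.304, 0.12], [217, 217, 213]), (319, 80, [0.683, -0.306, 0.119], [222, 216, 215]), (320, 80, [0.68, -0.306, 0.12], [222, 217, 213]), (321, 80, [0.678, -0.307, 0.12], [201, 215, 187]), (318, 81, [0.685, -0.303, 0.117], [227, 232, 233]), (319, 81, [0.68, -0.3, 0.121], [206, 209, 209]), (320, 81, [0.678, -0.301, 0.121], [245, 244, 242]), (321, 81, [0.672, -0.295, 0.126], [207, 206, 197])]<stdin>:8: RuntimeWarning: overflow encountered in scalar add
```

The rod tip stands about 0.119 m from the axis, compared with about 0.096 m at the start, so the rod is roughly 23 mm out. The TCP sits at the home height of 0.142, and with the gauge's weight added the push is about 13.5 N, more than the pin's 9 N, so the rim is seated. I'll hold here for over 2 s.

move_arm --motion "0 0 0.0015 0 0 0 0.02; 0 0 0.0015 0 0 0 0.02; 0 0 0.0015 0 0 0 0.02; 0 0 0.0015 0 0 0 0.02; 0 0 0.0015 0 0 0 0.02; 0 0 0.0015 0 0 0 0.02; 0 0 0.0015 0 0 0 0.02; 0 0 0.0015 0 0 0 0.02; 0 0 0.0015 0 0 0 0.02; 0 0 0.0015 0 0 0 0.02; 0 0 0.0015 0 0 0 0.02; 0 0 0.0015 0 0 0 0.02; 0 0 0.0015 0 0 0 0.02; 0 0 0.0015 0 0 0 0.02; 0 0 0.0015 0 0 0 0.02; 0 0 0.0015 0 0 0 0.02; 0 0 0.0015 0 0 0 0.02; 0 0 0.0015 0 0 0 0.02"

```text
time_s: 13.52
ee_pos: [0.5845, -0.2777, 0.1423]
tool_rot: [-179.9, 0.0, 162.0]
force: [-4.3, 2.8, 12.0]
finger_gap: 0.328
```

```bash
python3 - <<'E'
from h import *
shift((.584,-.2775,.226))
im,d=env.camera("side");p=env.camera_params("side")
s=im[50:170,270:430];cv2.imwrite("pics/s7z.png",cv2.resize(s,None,fx=5,fy=5,interpolation=cv2.INTER_CUBIC))
E
```

```text
t 13.53 pos [ 0.5845 -0.2777  0.1423] rot [-1.7994e+02  4.0000e-02  1.6203e+02] F [-4.3  2.8 12. ] gap 0.328
shift [ 0.0005 -0.0001 -0.0837] turn [-0.001   0.0008  0.0005]
```

View pics/s7z.png

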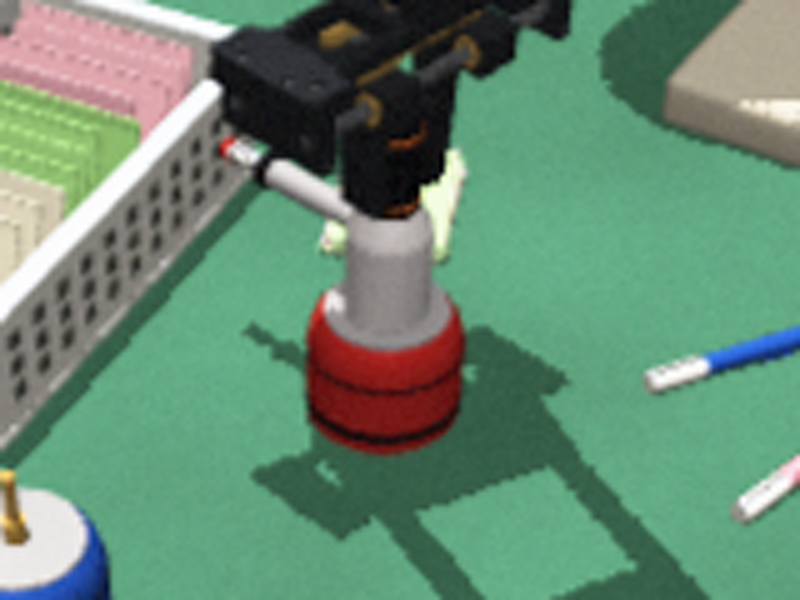

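The gauge stayed home with the rod out at (230,148) for about 2.3 s. Now I lift straight up.

move_arm --motion "0 0 -0.002 0 0 0 0.02; 0 0 -0.006 0 0 0 0.02; 0 0 -0.012 0 0 0 0.02; 0 0 -0.02 0 0 0 0.02; 0 0 -0.03 0 0 0 0.02; 0 0 -0.042 0 0 0 0.02; 0 0 -0.055 0 0 0 0.02; 0 0 -0.068 0 0 0 0.02; 0 0 -0.078 0 0 0 0.02; 0 0 -0.083 0 0 0 0.02; 0 0 -0.084 0 0 0 0.02; 0 0 -0.084 0 0 0 0.02"

```text
time_s: 15.08
ee_pos: [0.5843, -0.2774, 0.2258]
tool_rot: [-180.0, 0.0, 162.0]
force: [0.6, 0.4, -2.6]
finger_gap: 0.33
```

```bash
python3 - <<'E'
from h import *
shift((.450,.054,.226))
im,d=env.camera("side");cv2.imwrite("pics/side8.png",im)
E
```

```text
t 15.07 pos [ 0.5843 -0.2774  0.2258] rot [-1.7996e+02  1.0000e-02  1.6203e+02] F [ 0.6  0.4 -2.6] gap 0.33
shift [ 0.23    0.2738 -0.0004] turn [-0.0008  0.0001  0.0005]
```

View pics/side8.png

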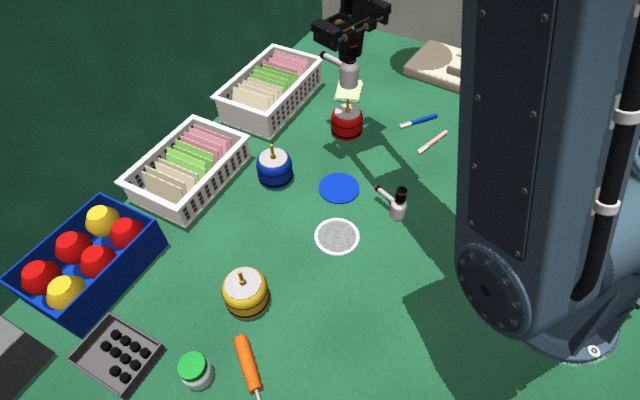

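The gauge is off, the rod is back in, and the red tank still stands at (347,121). I'll carry the gauge back over the pad.

move_arm --motion "0.005 0.006 0 0 0 0 0.02; 0.014 0.016 0 0 0 0 0.02; 0.03 0.035 0 0 0 0 0.02; 0.05 0.06 0 0 0 0 0.02; 0.073 0.087 0 0 0 0 0.02; 0.097 0.116 0 0 0 0 0.02; 0.121 0.145 0 0 0 0 0.02; 0.145 0.173 0 0 0 0 0.02; 0.169 0.201 0 0 0 0 0.02; 0.191 0.227 0 0 0 0 0.02; 0.209 0.249 0 0 0 0 0.02; 0.222 0.264 0 0 0 0 0.02; 0.228 0.272 0 0 0 0 0.02; 0.23 0.274 0 0 0 0 0.02; 0.23 0.274 0 0 0 0 0.02; 0.23 0.274 0 0 0 0 0.02"

```text
time_s: 17.12
ee_pos: [0.4503, 0.0536, 0.2255]
tool_rot: [-179.9, -0.0, 162.0]
force: [0.1, -0.3, -3.6]
finger_gap: 0.327
```

```bash
python3 - <<'E'
from h import *
shift((.450,.054,.0765))
E
```

```text
t 17.12 pos [0.4503 0.0536 0.2255] rot [-1.7995e+02 -1.0000e-02  1.6198e+02] F [ 0.1 -0.3 -3.6] gap 0.327
shift [0.0004 0.0004 0.149 ] turn [-0.0009 -0.0001 -0.0003]
```

move_arm --motion "0 0 0.005 0 0 0 0.02; 0 0 0.018 0 0 0 0.02; 0 0 0.036 0 0 0 0.02; 0 0 0.056 0 0 0 0.02; 0 0 0.076 0 0 0 0.02; 0 0 0.096 0 0 0 0.02; 0 0 0.113 0 0 0 0.02; 0 0 0.127 0 0 0 0.02; 0 0 0.136 0 0 0 0.02; 0 0 0.141 0 0 0 0.02; 0 0 0.144 0 0 0 0.02; 0 0 0.146 0 0 0 0.02; 0 0 0.147 0 0 0 0.02; 0 0 0.148 0 0 0 0.02; 0 0 0.1485 0 0 0 0.02; 0 0 0.149 0 0 0 0.02; 0 0 0.149 0 0 0 0.02"

```text
time_s: 19.25
ee_pos: [0.4502, 0.0535, 0.0765]
tool_rot: [-179.9, -0.0, 162.0]
force: [-0.2, -0.3, -3.4]
finger_gap: 0.324
```

```bash
python3 - <<'E'
from h import *
shift((.450,.054,.0765))
im,d=env.camera("side");cv2.imwrite("pics/s9z.png",cv2.resize(im[150:270,260:420],None,fx=5,fy=5,interpolation=cv2.INTER_CUBIC))
E
```

```text
t 19.25 pos [0.4502 0.0535 0.0765] rot [-1.7995e+02 -1.0000e-02  1.6198e+02] F [-0.2 -0.3 -3.4] gap 0.324
shift [ 0.0004  0.0004 -0.    ] turn [-0.0009 -0.0001 -0.0004]
```

View pics/s9z.png

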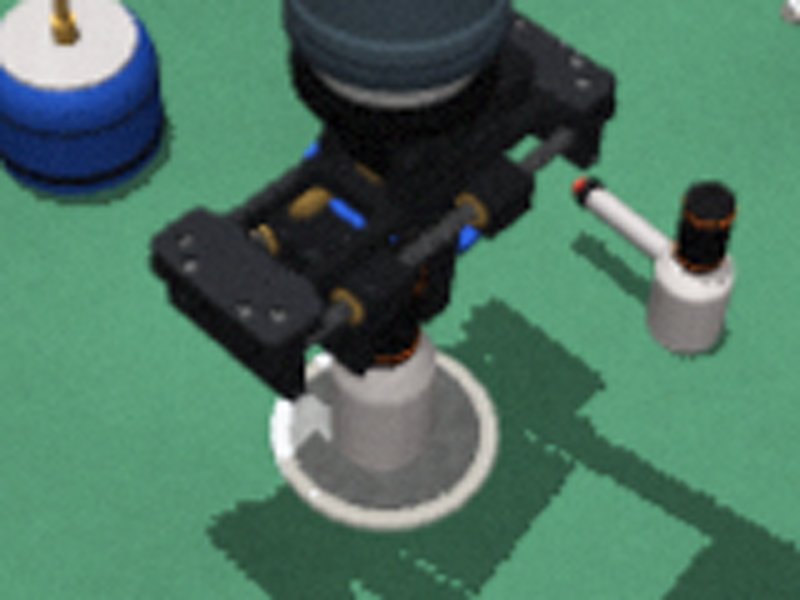

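The gauge is centred over the pad (bell foot about (382,450), pad centre about (383,437)). There's no contact yet, as the wrist still carries the full weight. I'll lower it the last fraction.

move_arm --motion "0 0 0.0003 0 0 0 0.02; 0 0 0.0006 0 0 0 0.02; 0 0 0.0009 0 0 0 0.02; 0 0 0.0012 0 0 0 0.02; 0 0 0.0012 0 0 0 0.02"

```text
time_s: 19.92
ee_pos: [0.4506, 0.0534, 0.0762]
tool_rot: [-179.9, 0.0, 162.0]
force: [-4.0, 0.6, 8.6]
finger_gap: 0.322
```

Contact. I'll ease off the push and open slowly.

move_arm --motion "0 0 0 0 0 0 0.02; 0 0 0 0 0 0 0.02; 0 0 0 0 0 0 0.03; 0 0 0 0 0 0 0.034; 0 0 0 0 0 0 0.042; 0 0 0 0 0 0 0.055; 0 0 0 0 0 0 0.07; 0 0 0 0 0 0 0.085; 0 0 0 0 0 0 0.088; 0 0 0 0 0 0 0.088" --squeeze 15

```text
time_s: 21.18
ee_pos: [0.4506, 0.0534, 0.0762]
tool_rot: [-179.9, 0.0, 162.0]
force: [0.6, 0.7, 0.2]
finger_gap: 0.994
```

move_arm --motion "0 0 -0.004 0 0 0 0.088; 0 0 -0.012 0 0 0 0.088; 0 0 -0.025 0 0 0 0.088; 0 0 -0.045 0 0 0 0.088; 0 0 -0.07 0 0 0 0.088; 0 0 -0.1 0 0 0 0.088; 0 0 -0.13 0 0 0 0.088; 0 0 -0.15 0 0 0 0.088; 0 0 -0.16 0 0 0 0.088; 0.03 0 -0.16 0 0 0 0.088; 0.06 0.02 -0.16 0 0 0 0.088; 0.08 0.05 -0.16 0 0 0 0.088; 0.08 0.08 -0.16 0 0 0 0.088; 0.08 0.1 -0.16 0 0 0 0.088; 0.08 0.12 -0.16 0 0 0 0.088; 0.08 0.12 -0.16 0 0 0 0.088"

```text
time_s: 23.18
ee_pos: [0.4114, 0.1931, 0.2358]
tool_rot: [-179.9, -0.0, 162.1]
force: [-0.7, -0.2, 0.1]
finger_gap: 1.0
```

```bash
python3 - <<'E'
from h import *
print(env.read_state()["qd"].round(2))
for n in("side","top"):
    im,d=env.camera(n);p=env.camera_params(n);W=cloud(d,p);cv2.imwrite(f"pics/{n}10.png",im)
    m=(d>0)&(np.hypot(W[...,0]-.45,W[...,1]-.054)<.04)&(W[...,2]>.112)&(W[...,2]<.125);P=W[m]
    print(n,"gauge top",len(P),P.mean(0).round(4))
    for t in("tank_red","pad"):
        r=env.regions_of(t,n)[0];P=W[r["mask"]&(d>0)]
        if t=="tank_red":P=P[abs(P[:,2]-.07)<.005]
        print(t,r["extent"],((P.min(0)+P.max(0))/2).round(4))
E
```

```text
[-1.58 -1.1   1.1  -0.6   0.41 -1.23]
side gauge top 47 [0.4511 0.0642 0.1169]
tank_red [351.9, 107.6, 361.4, 136.8] [ 0.5619 -0.2808  0.0695]
pad [312.6, 222.7, 360.6, 256.1] [0.4522 0.0532 0.0128]
top gauge top 250 [0.45   0.0522 0.1182]
tank_red [438.8, 128.9, 487.7, 170.9] [ 0.5843 -0.2768  0.0698]
pad [272.0, 200.5, 323.3, 251.8] [0.449 0.052 0.029]
```

View pics/side10.png

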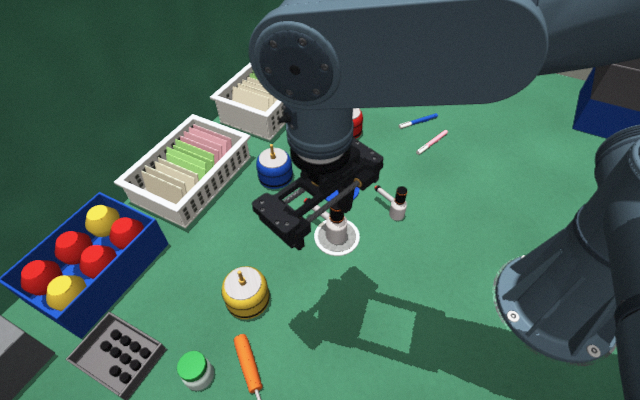

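View pics/top10.png

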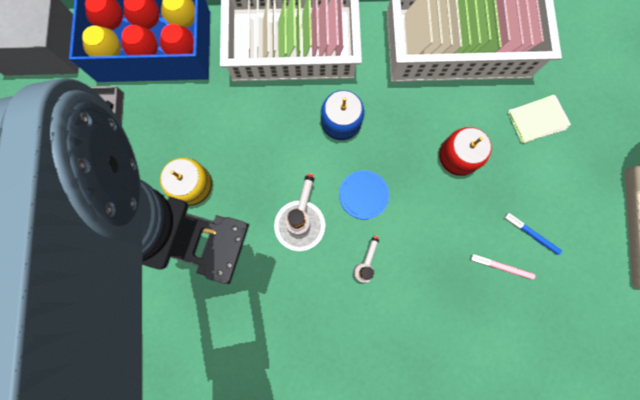

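The gauge stands upright on the white pad (top view (298,220), pad centre (300,226)). Its axis is about 1 mm from the pad's centre and the rod is in. The red tank hasn't moved and the arm is clear, so I'm handing in.

```bash
python3 - <<'E'
from rig import env
print(env.finish_job())
E
```

```text
the job is handed in; nothing more can be done
None
```

I pressed the gauge fully home on the red tank's valve, held it there, set it back on its white pad, and handed the job in at about 23 s. No verdict was reported.

- **Press and hold:** I took the larger gauge by its black grip and pressed it home for about 2.3 s. The tool was at the expected home height, with about 13–15 N on the valve once the gauge's weight is added. In the side picture the rod stood roughly 23 mm out.
- **Gauge at the end:** it stands upright with the rod in. In the top view its axis is about 1 mm from the pad's centre, and its top is at 0.118 m, as it should be.
- **Red tank:** in the top view it is within about 1 mm of where it was.
- **Robot:** the gripper is open and clear of everything.

In the last side picture the arm hid part of the gauge and the tank. Its readings there, (0.451, 0.064) for the gauge top and (0.562, -0.281) for the tank, disagree with the top camera, so I relied on the top view.

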